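# Lock the press-and-turn cap on the tumbling pot

### The arm

A 6-joint arm with a two-finger parallel gripper is mounted at the origin on the work surface. World frame = base frame: x ahead of the robot, y to its left, z up, the work surface at z = 0. Lengths are in mm, angles in rad, forces in N, time in s.
With the tool pointing down it reaches from about 400 to 825 mm from the base axis. Payload 7 kg.
Tool frame: the origin (TCP) lies at the very end of the fingers, on their centre line; the grasp point (between the pads) lies 19 mm behind it; z points along the fingers, y is the direction in which the jaws open and shut (so a half turn about z gives the same grasp; the last joint's range is limited). The gripper opens to 88 mm and grips with 3 to 60 N. Pads are 19 mm wide; open, the fingers measure 130 mm over their backs; the gripper's body (78 mm by 193 mm) begins 47 mm behind the grasp point.
Start: joints at [-1.027, 0.359, 0.012, 0, -1.224, -0.288], TCP at [170.762, -653.02, 226.561] pointing down, gripper open.
Joint ranges: [-3.07, 3.07], [-1.43, 2.12], [-1.02, 1.25], [-3.03, 1.67], [-3.05, -0], [-3.03, 3.03]. Speed limits (rad/s): [2.39, 2.39, 3.01, 3.14, 3.14, 3.14].

### API

Orientations are given as a unit quaternion [x, y, z, w].
In Python, from plant import bot gives the robot as it stands. Calls block until the motion is done:
- bot.move_ptp(position, orientation): joint-space move of the TCP to a pose.
- bot.line_to(position, velocity=150, ori=None): straight line of the TCP; ori=None keeps the orientation; velocity is the mean speed in mm/s.
- bot.move_joints(angles): joint-space move.
- bot.move_gripper(opening, force=None): finger opening in mm; force is the grip in N (None keeps the last); returns when the fingers have stopped.
- bot.pause(seconds).
- bot.solve_ik(position, orientation): joint angles nearest the present ones, or None.
- bot.read_state(): the state.
- bot.camera(name): name is "side" or "top" or "wrist"; returns the picture (400x640x3 uint8, red, green, blue); there is no depth.
- bot.get_calibration(name): a dict with "fx", "fy", "cx", "cy" (pixels), "distortion" ([k1, k2, p1, p2, k3] as OpenCV has them; the pictures are not rectified), "view" (4x4, takes a point from world to camera coordinates); the wrist camera has in their place "T_tool_cam" (4x4, takes a point from camera to tool coordinates, whose origin is the TCP and whose axes are the flange's). Camera axes: x right, y up, looking along -z (the intrinsics and any distortion apply to the point x, -y, -z); pixel columns grow to the right and rows downward; lengths in mm; the calibration is good to about 2 mm. A picture is of the moment at which its call begins: read the wrist's pose just before it. get_calibration takes no time and is no camera call.
A pose or a line that the arm cannot do raises bot.Unreachable and nothing moves.
- bot.close_job(): hands the job in, once; it reports no verdict.
The state is a dict: "t": time; "joint_pos": joint angles; "qvel": joint speeds; "tau": joint torques, N m; "tcp_pos": TCP position; "eef_rot": TCP orientation; "contact_force": force on the tool from outside, world axes, zero at the start; "moment": the same for the moment, N m; "width": finger opening in mm.
Only numpy, scipy, OpenCV 4.12 (cv2) and the standard library are available. Lean on these libraries where they do the work, as an engineer would, in place of code of your own. Each camera call takes 0.05 s, during which the arm holds its last target.

### The job

Put the cap on the button-tumbling pot and lock it: turn it until its inner pins drop into the collar's notches, press it down against the spring and twist it clockwise as far as it goes, then let go so that it springs up into its catches and stays locked, level and down on the neck. Press only as firmly as the spring needs, do not force or jam the cap, and leave everything else on the bench where it is.

Things in the scene. Friction and masses are not known exactly. Their poses are not given: they have to be found in the camera images.
- pot: Aluminium tumbling pot bolted to the bench: round body 80 mm across and 55 mm high on a 100 mm flange; on top a steel collar, then a neck 35 mm across, rim 80 mm above the bench, tapered to 29 mm over its top 3 mm. Origin: centre of the underside, on the bench; z up. Heights given for the cap's rim: pins on the collar's top 71.5 mm; in the notches, touching the sprung button, 67.5 mm.
- pot_ledge (a point): On the pot's axis, level with the collar's flat top (75 mm up). The collar is a toothed ring 47 mm across with four notches 90 degrees apart, about 9 mm wide. It is clamped on the neck and does not turn, at an arbitrary angle that the pot's yaw does NOT give: see it from above or feel for it.
- pot_catch (a point): On the pot's axis, 69 mm up, level with the underside of the collar's thick ledge. A pin pushed down through a notch can turn clockwise only (seen from above), about 35 to 40 degrees to a solid stop: first under a 6 mm thick ledge, then, at the stop, a 3 mm thick one, which makes a catch 3 mm deep: let up there, the pin is locked.
- pot_button (a point): Centre of the top (89.5 mm up, at rest) of a brass sprung button 23 mm across in the neck's mouth. It yields straight down: 4 N to start, 0.9 N more per mm, 12 mm of travel. Cap rim heights above the bench: free to turn under the thick ledge at 60.5 mm or lower (10 to 11 N of push); hard bottom 58 mm; locked and released about 63.5 mm.
- cap: Loose brown plastic cap, right way up on the bench, 0.1 to 0.15 kg: a round shell 58 mm across and 27 mm high, open underneath, 52 mm inside, ceiling 22 mm above the rim, with a grip bar on top. Origin: centre of the lower rim, z up. Left on the collar it stays where it is, so it may be let go and regripped. More than 40 N between cap and pot is forcing: keep the push under 18 N and the turning effort under 0.4 N m.
- cap_bar (a point): Centre of the top of the cap's grip bar, 57 mm above the cap's rim. The bar is 46 mm long (along the cap's x), 14 mm wide (along its y) and 30 mm high.
- cap_pins (a point): On the cap's axis, 6 mm above its rim, level with the axes of four steel pins of 5 mm diameter that point inward along the cap's +x, -x, +y and -y; their inner ends lie on a 39 mm circle. Rivet heads on the outside show where they are.
- caliper: Steel caliper, 200 mm long, lying flat; bystander. Origin under the middle of its beam.
- bone_blank: Bone disc blank, 38 mm across and 6 mm thick; bystander. Origin: centre of underside.
- handwheel: Aluminium hand wheel lying flat, 120 mm across, rim 14 mm high, with an upright crank grip to 48 mm; bystander. Origin: centre of underside.
- crucible: White ceramic crucible, 68 mm across and 60 mm high, open; bystander. Origin: centre of underside.
- brush: Bench brush lying flat; bystander.
- wrench: Steel wrench lying flat; bystander.
- polish_tin: Closed round tin, 66 mm across and 45 mm high; bystander. Origin: centre of underside.
Things that resemble listed ones, but are neither listed nor needed, are in the scene too. There is more than one size of the cap; the job needs the middle-sized.

How it is judged:
By the outcome, as a careful person would: the job done as asked, in the order asked, and still so for the second after the job is handed in, with the robot touching nothing.
It also fails if it takes over 72 s, if anything falls off the work surface, if the arm or the gripper's body presses on something with over 40 N, if the wrist force passes 120 N, or if a joint passes its speed limit or range.

## Working session

There is one attempt and no reset: what is moved stays moved. The work goes in short steps, each a Python script; the robot and the scene stay as the last script left them, time stands still between calls to the robot, and variables do not carry over. Pictures are saved under pics/ and viewed, and the job is handed in when it is done.

```bash
ls; mkdir -p pics; python3 - <<'E'
from plant import bot
import cv2
s=bot.read_state();print(s)
for n in("side","top","wrist"):
    im=bot.camera(n);cv2.imwrite(f"pics/{n}0.png",im[:,:,::-1]);
    print(n,bot.get_calibration(n))
E
```

```text
pics
{'t': 0.0, 'joint_pos': array([-1.02690767e+00,  3.59398751e-01,  1.10262281e-02, -4.01725709e-04,
       -1.22410917e+00, -2.88077804e-01]), 'qvel': array([ 0.00116643,  0.00038314, -0.00159409,  0.00052329,  0.00081165,
       -0.00167787]), 'tau': array([ 2.91819691e-03, -5.82720423e+01,  2.93063146e+01,  6.99763834e+00,
        6.72334674e-03, -1.74332413e-04]), 'tcp_pos': array([ 170.63297057, -652.54016164,  225.59153214]), 'eef_rot': array([-1.27489061e-01,  9.91839601e-01,  8.47130911e-04, -1.67769549e-04]), 'contact_force': array([0.66724901, 1.08514315, 0.13288326]), 'moment': array([-0.0403579 , -0.02801081,  0.01186902]), 'width': 87.45492005131702}
side {'fx': 448.0110726311478, 'fy': 448.0110726311478, 'cx': 314.0733365034992, 'cy': 204.1784191396209, 'distortion': array([-0.09667606,  0.        ,  0.        ,  0.        ,  0.        ]), 'view': array([[-9.00245955e-01, -4.35093610e-01,  1.58357545e-02,
         4.95953614e+02],
       [ 2.87028339e-01, -5.65751707e-01,  7.73006946e-01,
        -2.15411325e+02],
       [-3.27371277e-01,  7.00441687e-01,  6.34199882
[... 509 characters left out ...]
02, -2.51015041e-02,  9.96290752e-01,
        -1.14454470e+03],
       [ 0.00000000e+00,  0.00000000e+00,  0.00000000e+00,
         1.00000000e+00]])}
wrist {'fx': 286.512025746068, 'fy': 286.512025746068, 'cx': 317.4778925007104, 'cy': 202.03334553759302, 'distortion': array([-0.03407625,  0.        ,  0.        ,  0.        ,  0.        ]), 'T_tool_cam': array([[ 7.08508360e-04,  9.64565529e-01,  2.63842451e-01,
         7.19180091e+01],
       [ 9.99999726e-01, -7.40296880e-04,  2.10606197e-05,
         3.33920375e-01],
       [ 2.15636091e-04,  2.63842364e-01, -9.64565789e-01,
        -1.58305377e+02],
       [ 0.00000000e+00,  0.00000000e+00,  0.00000000e+00,
         1.00000000e+00]])}
```

View pics/top0.png

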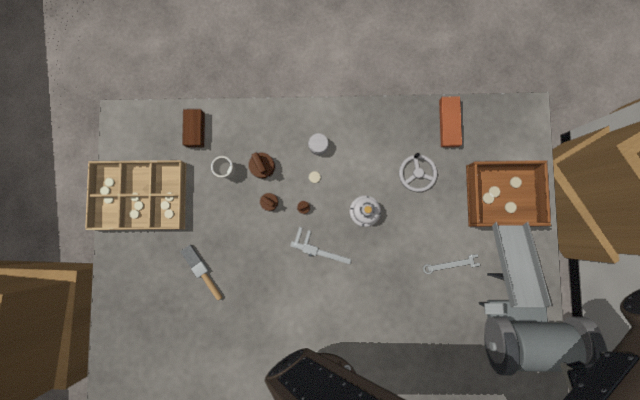

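View pics/side0.png

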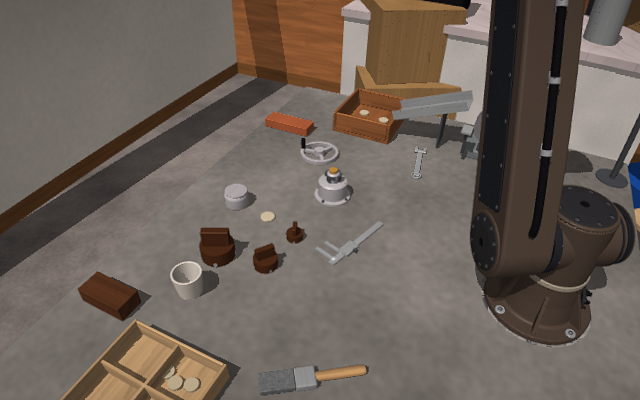

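View pics/wrist0.png

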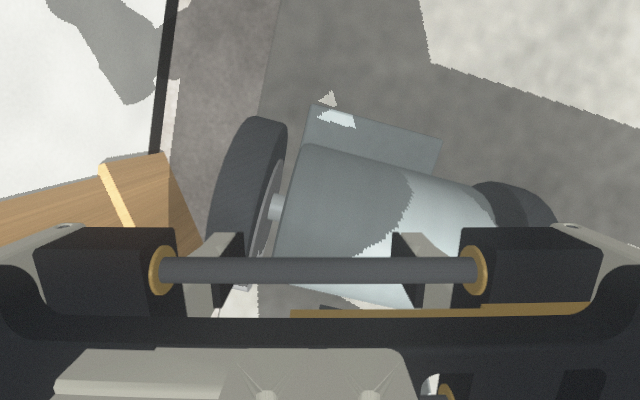

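The top picture shows the three caps at about (262,165) large, (270,202) middle and (304,207) small. The pot is at (365,211). The side view has the same three at (217,246), (265,258) and (295,233), with the pot at (333,185).

```bash
cat > h.py <<'E'
from plant import bot
import numpy as np, cv2
from scipy.spatial.transform import Rotation as R
def T_wc(name,st=None):
    c=bot.get_calibration(name)
    if 'view' in c: return c,np.linalg.inv(c['view'])
    T=np.eye(4);T[:3,:3]=R.from_quat(st['eef_rot']).as_matrix();T[:3,3]=st['tcp_pos']
    return c,T@c['T_tool_cam']
def ray(name,px,st=None):
    c,T=T_wc(name,st)
    K=np.array([[c['fx'],0,c['cx']],[0,c['fy'],c['cy']],[0,0,1]])
    u=cv2.undistortPoints(np.array(px,float).reshape(-1,1,2),K,c['distortion']).reshape(-1,2)
    d=np.c_[u[:,0],-u[:,1],-np.ones(len(u))]@T[:3,:3].T
    return T[:3,3],d
def onplane(name,px,z,st=None):
    o,d=ray(name,px,st); return o+d*((z-o[2])/d[:,2])[:,None]
def proj(name,P,st=None):
    c,T=T_wc(name,st);V=np.linalg.inv(T)
    P=np.atleast_2d(P)@V[:3,:3].T+V[:3,3]
    K=np.array([[c['fx'],0,c['cx']],[0,c['fy'],c['cy']],[0,0,1]])
    return cv2.projectPoints(np.c_[P[:,0],-P[:,1],-P[:,2]],np.zeros(3),np.zeros(3),K,c['distortion'])[0].reshape(-1,2)
def tri(rays):
    A=0;b=0
    for o,d in rays:
        d=d.ravel()/np.linalg.norm(d);M=np.eye(3)-np.outer(d,d);A=A+M;b=b+M@o
    p=np.linalg.solve(A,b)
    return p,[np.linalg.norm((np.eye(3)-np.outer(d.ravel(),d.ravel())/(d@d.T).item())@(p-o)) for o,d in rays]
def down(yaw): # tool z down, jaw(y) axis direction at angle yaw
    y=np.array([np.cos(yaw),np.sin(yaw),0]);z=np.array([0,0,-1.]);x=np.cross(y,z)
    return R.from_matrix(np.c_[x,y,z]).as_quat()
def snap(name,fn):
    st=bot.read_state();im=bot.camera(name)[:,:,::-1].copy();cv2.imwrite('pics/'+fn,im);np.save('pics/'+fn+'.npy',np.r_[st['tcp_pos'],st['eef_rot']]);return im,st
def load(fn):
    a=np.load('pics/'+fn+'.npy');return dict(tcp_pos=a[:3],eef_rot=a[3:])
E
python3 - <<'E'
from h import *
print(onplane('top',[[270,202],[262,165],[304,207]],40),onplane('top',[[366,210]],89))
for n,px,b in(('top',(225,125,160,110),5),('side',(190,160,180,120),4)):
    x,y,w,h=px;im=cv2.imread(f'pics/{n}0.png')[y:y+h,x:x+w];cv2.imwrite(f'pics/{n}c.png',cv2.resize(im,None,fx=b,fy=b,interpolation=cv2.INTER_CUBIC))
# what does the tool x (camera side) point to at start
st=bot.read_state();m=R.from_quat(st['eef_rot']).as_matrix();print(m)
E
```

```text
[[592.4215093  164.90749205  40.        ]
 [711.62112703 190.72484299  40.        ]
 [575.22790475  56.931878    40.        ]] [[ 560.66751704 -133.50302856   89.        ]]
[[-9.67500268e-01 -2.52869609e-01 -4.38540269e-04]
 [-2.52869963e-01  9.67499506e-01  1.21944125e-03]
 [ 1.15927863e-04  1.29070340e-03 -9.99999160e-01]]
```

View pics/topc.png

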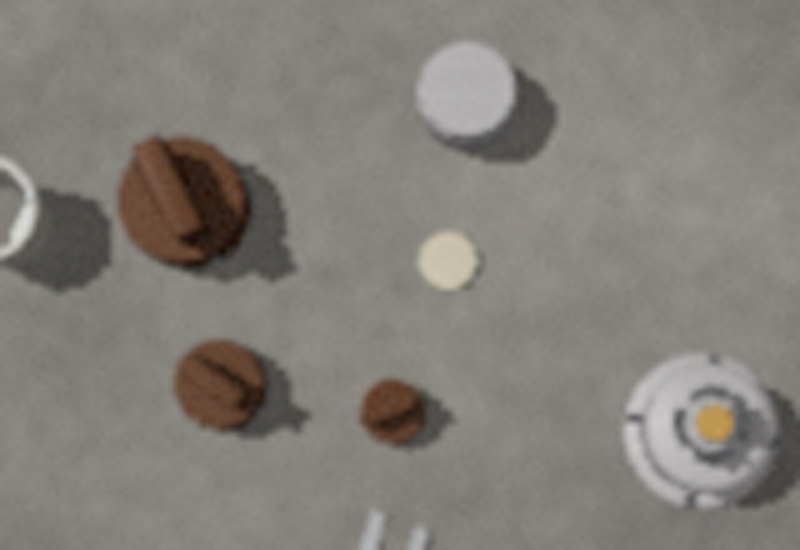

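View pics/sidec.png

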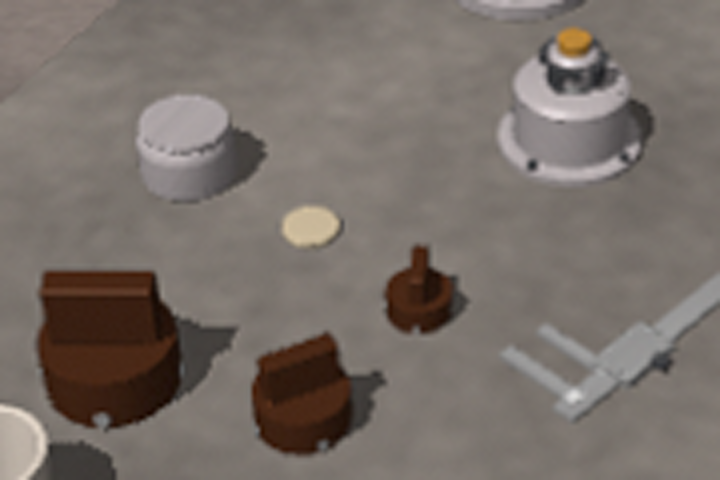

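```bash
python3 - <<'E'
from h import *
yaw=np.deg2rad(139);q=down(yaw);X=np.array([-np.sin(yaw),np.cos(yaw),0]);Y=np.array([np.cos(yaw),np.sin(yaw),0])
c=np.array([592,163,0])
p1=c-75*X-45*Y+[0,0,160];p2=c-75*X+45*Y+[0,0,160]
print(bot.solve_ik(p1,q),bot.solve_ik(p2,q),bot.read_state()['t'])
bot.move_ptp(p1,q);snap('wrist','w1.png')
bot.line_to(p2,velocity=200);snap('wrist','w2.png')
s=bot.read_state();print(s['t'],s['joint_pos'],s['tcp_pos']-p2)
E
```

```text
[ 0.5514041   0.44395451 -0.01177874  0.         -1.11506308 -1.26698909] [ 0.68586316  0.37438745 -0.1217468   0.         -1.07466207 -1.40144815] 0.15
4.2833 [ 6.85825245e-01  3.74171433e-01 -1.21650612e-01  1.50155763e-04
 -1.07471226e+00 -1.40125725e+00] [ 0.08801825 -0.02322663  0.20016056]
```

View pics/w1.png

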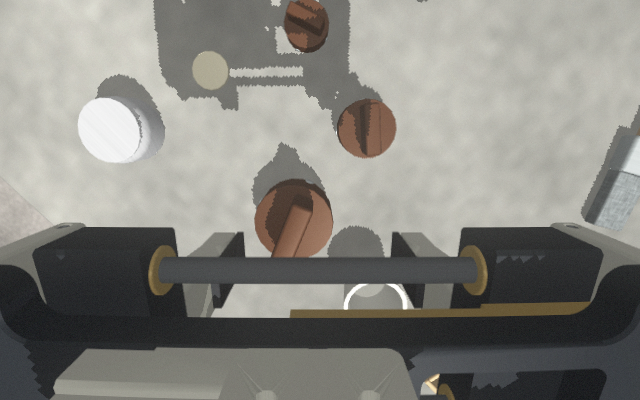

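View pics/w2.png

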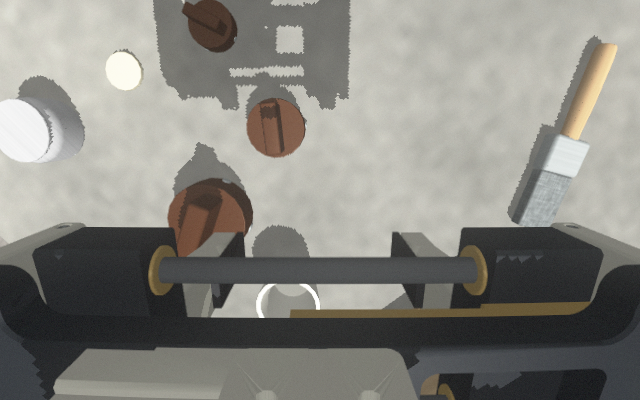

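The middle cap is at (366,128) in the first wrist picture and (276,127) in the second, with its bar nearly vertical in both. I'll zoom in and mask it.

```bash
python3 - <<'E'
from h import *
a=[]
for f,(x,y) in(('w1',(326,85)),('w2',(236,85))):
    im=cv2.imread(f'pics/{f}.png')[y:y+84,x:x+80];a.append(cv2.resize(im,None,fx=5,fy=5,interpolation=cv2.INTER_NEAREST))
    hsv=cv2.cvtColor(im,cv2.COLOR_BGR2HSV);m=((hsv[...,0]<20)&(hsv[...,1]>90)).astype(np.uint8)
    cs=max(cv2.findContours(m,0,1)[0],key=cv2.contourArea);e=cv2.fitEllipse(cs);print(f,e[0][0]+x,e[0][1]+y,e[1:],cv2.contourArea(cs))
cv2.imwrite('pics/wc.png',np.hstack(a))
E
```

```text
w1 368.123836517334 129.16493225097656 ((50.26221466064453, 55.7188720703125), 65.77936553955078) 1680.5
w2 274.6513977050781 127.81428527832031 ((51.09569549560547, 56.7235107421875), 75.25079345703125) 2040.5
```

View pics/wc.png

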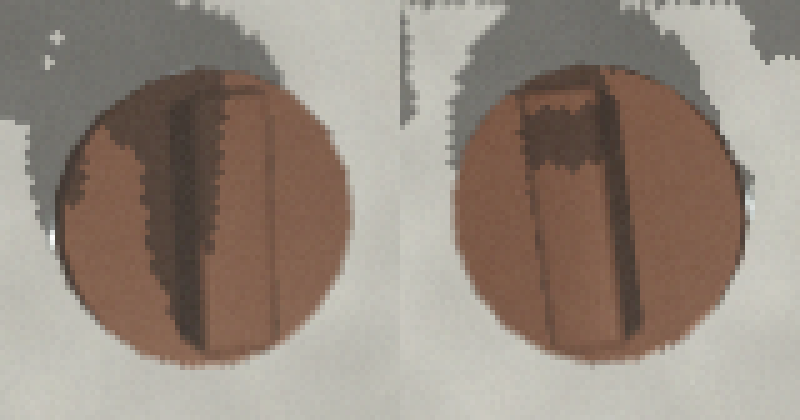

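```bash
python3 - <<'E'
from h import *
A=np.array([[194,92],[265,90],[276,344],[205,349]])/5+[326,85]
B=np.array([[126,92],[198,92],[220,347],[151,347]])/5+[236,85]
s1,s2=load('w1.png'),load('w2.png')
P=[]
for a,b in zip(A,B):
    p,r=tri([ray('wrist',[a],s1),ray('wrist',[b],s2)]);P.append(p);print(p,r)
P=np.array(P);m=P.mean(0);d=(P[0]+P[1]-P[2]-P[3])/2;print('ctr',m,'len',np.linalg.norm(d),'ang',np.degrees(np.arctan2(d[1],d[0])))
# at plane 57
for n,s,X in(('w1',s1,A),('w2',s2,B)):
    Q=onplane('wrist',X,57,s);d=(Q[0]+Q[1]-Q[2]-Q[3])/2;print(n,Q.mean(0),np.linalg.norm(d),np.degrees(np.arctan2(d[1],d[0])),np.linalg.norm(Q[0]-Q[1]),np.linalg.norm(Q[2]-Q[3]))
# disc: shell top at z=27, ellipse centres
print(onplane('wrist',[[368.1,129.2]],22,s1),onplane('wrist',[[275.8,127.8]],22,s2))
print(proj('top',m),proj('side',m))
E
```

```text
[585.21322377 150.13255425  54.44975574] [np.float64(0.3545679183163539), np.float64(0.3545679183165285)]
[575.57540186 158.22353303  53.87656913] [np.float64(0.5614416884643766), np.float64(0.5614416884642156)]
[601.98840661 193.50503232  59.18370759] [np.float64(0.6679034066475541), np.float64(0.667903406647598)]
[611.86822734 185.65638818  58.22350253] [np.float64(0.21065659185977204), np.float64(0.21065659185974275)]
ctr [593.6613149  171.87937694  56.43338375] len 44.47491201410741 ang -126.85125345475176
w1 [593.55348854 171.6169218   57.        ] 44.311951547030375 -125.75544409834045 12.351294979659693 12.893872438134716
w2 [593.99630248 172.42426878  57.        ] 44.16834099111798 -127.77881380470339 12.543468703994042 12.540180653388248
[[592.69944397 173.08703672  22.        ]] [[593.72506395 171.42979283  22.        ]]
[[266.92633463 201.21381174]] [[264.46676267 247.71704632]]
```

```bash
python3 - <<'E'
from h import *
q=down(np.radians(143.2));c=np.array([593.7,172.0,0])
bot.move_ptp(c+[0,0,90],q);
bot.line_to(c+[0,0,30],velocity=80)
s=bot.read_state();print(s['tcp_pos'],s['contact_force'])
bot.move_gripper(10,force=40)
s=bot.read_state();print(s['width'],s['tcp_pos'],s['contact_force'],s['moment'])
bot.line_to(c+[0,0,170],velocity=150)
s=bot.read_state();print(s['t'],s['width'],s['contact_force'],s['moment'],s['joint_pos'])
im,_=snap('wrist','w3.png');snap('side','s3.png')
pot=np.array([560,-133,0])
for y in(143.2,98.2,53,8):
  y=np.radians(y);X=np.array([-np.sin(y),np.cos(y),0])
  print(bot.solve_ik(pot+[0,0,100],down(y)),bot.solve_ik(pot-70*X+[0,0,170],down(y)))
E
```

```text
[594.06367116 172.23012958  30.39328532] [ 0.50498298 -0.04497653 -0.01716585]
13.669560713772087 [593.73143545 171.95982837  29.99260977] [ 1.22797241 -0.08431839 -0.1927934 ] [-0.11285683 -0.0613779   0.02217076]
7.9167 13.640793406093708 [ 0.5993004  -0.48210318 -1.26199031] [ 0.03746189  0.07001946 -0.05212475] [ 5.97507505e-01  3.07899538e-01 -1.99108989e-01 -4.49453475e-04
 -1.06551402e+00 -1.23973439e+00]
[ 0.10654832  0.31061317 -0.37511968  0.         -0.88506348 -0.74882949] [ 0.19443604  0.28941224 -0.2231119   0.         -1.05827219 -0.8367172 ]
[ 0.10654832  0.31061317 -0.37511968  0.         -0.88506348 -1.53422765] [ 0.11072847  0.34300014 -0.14488295  0.         -1.08291324 -1.5384078 ]
[ 0.10654832  0.31061317 -0.37511968  0.         -0.88506348 -2.32311647] [ 0.02717903  0.34163631 -0.14691943  0.         -1.08224059 -2.24374718]
None [-0.01840323  0.28591631 -0.22808528  0.         -1.05679473 -2.98356308]
```

View pics/w3.png

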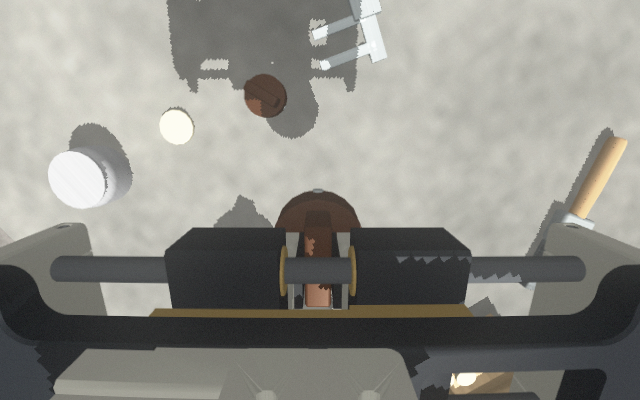

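View pics/s3.png

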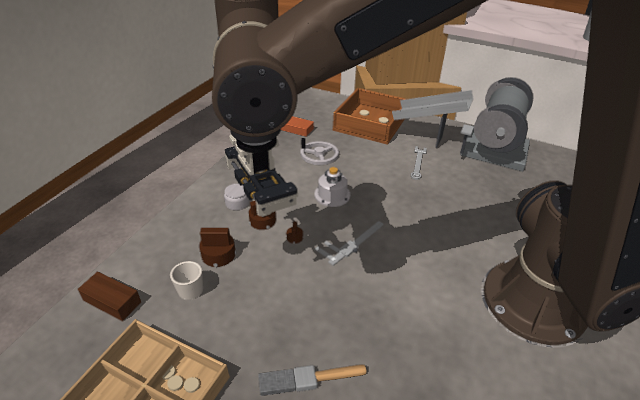

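The held cap shows at (318,210), with its front rivet at (318,190), so a pin lies along tool x. Next, two views of the pot.

```bash
python3 - <<'E'
from h import *
yaw=np.radians(143.2);q=down(yaw);X=np.array([-np.sin(yaw),np.cos(yaw),0]);Y=np.array([np.cos(yaw),np.sin(yaw),0])
pot=np.array([560,-133,0])
p1=pot-75*X+40*Y+[0,0,170];p2=p1-80*Y
bot.move_ptp(p1,q);snap('wrist','p1.png')
bot.line_to(p2,velocity=200);snap('wrist','p2.png')
print(bot.read_state()['t'])
z=[]
for f in('p1','p2'):
    u=proj('wrist',pot+[0,0,80],load(f+'.png'))[0];print(u)
    x,y=(u-[50,60]).astype(int);y=max(y,0);print(x,y)
    z.append(cv2.resize(cv2.imread(f'pics/{f}.png')[y:y+120,x:x+100],(400,480),interpolation=cv2.INTER_NEAREST))
cv2.imwrite('pics/pc.png',np.hstack(z))
E
```

```text
9.5583
[268.8079261 119.7127015]
218 59
[364.35557528 119.05328122]
314 59
```

View pics/pc.png

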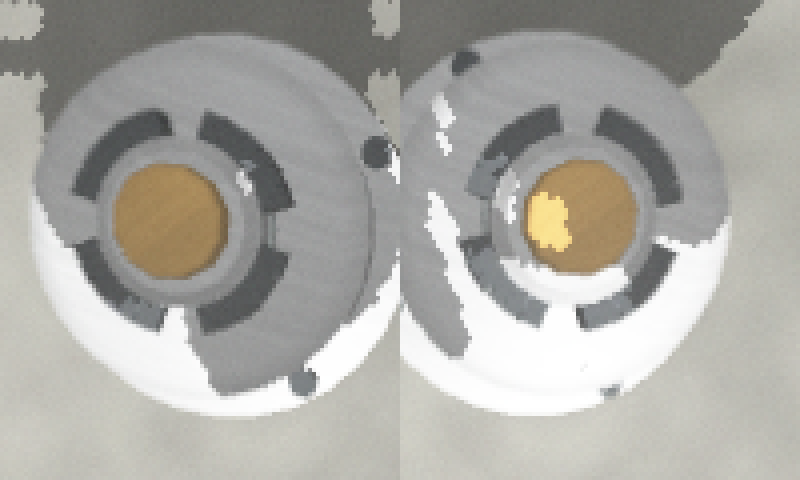

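View pics/p1.png

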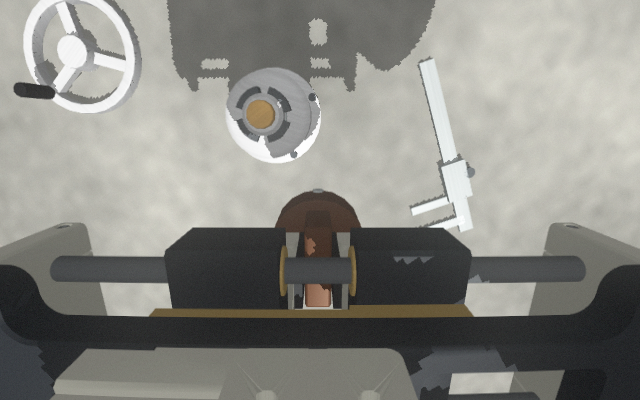

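```bash
python3 - <<'E'
from h import *
rays=[];C=[]
for f,(x,y) in(('p1',(218,59)),('p2',(314,59))):
    st=load(f+'.png');im=cv2.imread(f'pics/{f}.png');hsv=cv2.cvtColor(im,cv2.COLOR_BGR2HSV)
    m=((hsv[...,0]>10)&(hsv[...,0]<32)&(hsv[...,1]>120)).astype(np.uint8);k=np.zeros_like(m);k[y:y+105,x:x+100]=1;m*=k
    cs=max(cv2.findContours(m,0,1)[0],key=cv2.contourArea);e=cv2.fitEllipse(cv2.convexHull(cs));print(f,e)
    rays.append(ray('wrist',[e[0]],st));C.append(e)
    Q=onplane('wrist',[e[0]],89.5,st);print(Q)
p,r=tri(rays);print('button',p,r)
for f,(x,y) in(('p1',(218,59)),('p2',(314,59))):
    st=load(f+'.png');im=cv2.imread(f'pics/{f}.png').astype(int)
    v=im.max(2);yy,xx=np.mgrid[y:y+100,x:x+100]
    g=onplane('wrist',np.c_[xx.ravel(),yy.ravel()],75,st)
    from scipy.ndimage import map_coordinates
    # brightness around ring r=21.5 on z=75
    for c in (p[:2],):
      for rad in (20.5,21.5,22.5):
        th=np.radians(np.arange(0,360,1.));P=np.c_[c[0]+rad*np.cos(th),c[1]+rad*np.sin(th),np.full(360,75)]
        u=proj('wrist',P,st);b=map_coordinates(v,[u[:,1],u[:,0]],order=1)
        d=(b<125).astype(int);ed=np.where(np.diff(np.r_[d[-1],d]))[0];print(f,rad,[(int(e),int(d[e])) for e in ed])
    m=((v<125)&(np.ptp(im,axis=2)<30))[y:y+100,x:x+100].ravel();Q=g[m];rr=np.hypot(*(Q[:,:2]-p[:2]).T);Q=Q[(rr<27)&(rr>17)]
    print(len(Q),cv2.minEnclosingCircle(Q[:,:2].astype(np.float32)))
E
```

```text
Traceback (most recent call last):
cv2.error: OpenCV(4.12.0) /io/opencv/modules/imgproc/src/shapedescr.cpp:361: error: (-201:Incorrect size of input array) There should be at least 5 points to fit the ellipse in function 'fitEllipseNoDirect'
```

```bash
cat > b.py <<'E'
from h import *
from scipy.ndimage import map_coordinates
rays=[]
V=(('p1',(218,59)),('p2',(314,59)))
for f,(x,y) in V:
    st=load(f+'.png');im=cv2.imread(f'pics/{f}.png');hsv=cv2.cvtColor(im,cv2.COLOR_BGR2HSV)
    print(hsv[y+55,x+42],im[y+55,x+42])
    m=((hsv[...,0]>10)&(hsv[...,0]<32)&(hsv[...,1]>80)).astype(np.uint8);k=np.zeros_like(m);k[y:y+105,x:x+100]=1;m*=k
    cs=max(cv2.findContours(m,0,1)[0],key=cv2.contourArea);e=cv2.fitEllipse(cv2.convexHull(cs));print(f,e)
    rays.append(ray('wrist',[e[0]],st))
    Q=onplane('wrist',[e[0]],89.5,st);print(Q)
p,r=tri(rays);print('button',p,r)
for f,(x,y) in V:
    st=load(f+'.png');im=cv2.imread(f'pics/{f}.png').astype(int)
    v=im.max(2);yy,xx=np.mgrid[y:y+100,x:x+100]
    g=onplane('wrist',np.c_[xx.ravel(),yy.ravel()],75,st)
    for rad in (20.5,21.5,22.5):
        th=np.radians(np.arange(0,360,1.));P=np.c_[p[0]+rad*np.cos(th),p[1]+rad*np.sin(th),np.full(360,75)]
        u=proj('wrist',P,st);b=map_coordinates(v,[u[:,1],u[:,0]],order=1)
        d=(b<125).astype(int);ed=np.where(np.diff(np.r_[d[-1],d]))[0];print(f,rad,[(int(e),int(d[e])) for e in ed])
    m=((v<125)&(np.ptp(im,axis=2)<30))[y:y+100,x:x+100].ravel();Q=g[m];rr=np.hypot(*(Q[:,:2]-p[:2]).T);Q=Q[(rr<27)&(rr>17)]
    print(len(Q),cv2.minEnclosingCircle(Q[:,:2].astype(np.float32)))
E
python3 b.py
```

```text
[ 18 112 164] [ 92 135 164]
p1 ((260.2712707519531, 113.73859405517578), (27.55817222595215, 28.68531608581543), 122.26940155029297)
[[ 561.37604482 -139.66560011   89.5       ]]
[ 18 110 172] [ 98 143 172]
p2 ((358.37481689453125, 112.65078735351562), (27.215131759643555, 28.364274978637695), 37.0293083190918)
[[ 562.34584271 -140.68083638   89.5       ]]
button [ 561.86355524 -140.36081743   85.31034517] [np.float64(0.12508489901635336), np.float64(0.1250848990161158)]
p1 20.5 [(17, 0), (38, 1), (40, 0), (62, 1), (130, 0), (149, 1), (219, 0), (237, 1), (310, 0), (334, 1)]
p1 21.5 [(17, 0), (36, 1), (41, 0), (63, 1), (128, 0), (149, 1), (219, 0), (238, 1), (310, 0), (335, 1)]
p1 22.5 [(16, 0), (24, 1), (26, 0), (37, 1), (39, 0), (63, 1), (128, 0), (149, 1), (218, 0), (241, 1), (310, 0), (335, 1)]
819 ((561.5847778320312, -139.77926635742188), 24.02740478515625)
p2 20.5 [(59, 1), (63, 0), (91, 1), (127, 0), (152, 1), (220, 0), (243, 1), (289, 0), (334, 1), (344, 0)]
p2 21.5 [(60, 1), (64, 0), (91, 1), (126, 0), (152, 1), (220, 0), (243, 1), (291, 0), (334, 1), (345, 0)]
p2 22.5 [(61, 1), (64, 0), (91, 1), (126, 0), (153, 1), (219, 0), (244, 1), (292, 0), (295, 1), (297, 0), (334, 1), (340, 0), (341, 1), (345, 0)]
489 ((562.1464233398438, -140.81890869140625), 23.55874252319336)
```

```bash
python3 - <<'E'
from h import *
st=load('p1.png');M=R.from_quat(st['eef_rot']).as_matrix()
th=np.radians(np.arange(-60,61,20))
for z in(3,24,30):
    P=np.c_[29*np.cos(th),29*np.sin(th),np.full(7,z)]@M.T+st['tcp_pos'];print(z,proj('wrist',P,st).round(1).tolist())
im=cv2.imread('pics/p1.png')[175:235,260:380];cv2.imwrite('pics/p1c.png',cv2.resize(im,None,fx=6,fy=6,interpolation=cv2.INTER_NEAREST))
E
```

```text
3 [[273.9, 222.9], [284.3, 210.5], [299.0, 202.3], [316.0, 199.4], [333.0, 202.3], [347.7, 210.5], [358.1, 222.9]]
24 [[278.5, 212.4], [287.9, 201.2], [301.0, 193.8], [316.1, 191.2], [331.3, 193.8], [344.4, 201.2], [353.8, 212.4]]
30 [[279.6, 209.8], [288.8, 198.9], [301.5, 191.7], [316.2, 189.2], [330.9, 191.7], [343.6, 198.9], [352.8, 209.8]]
```

View pics/p1c.png

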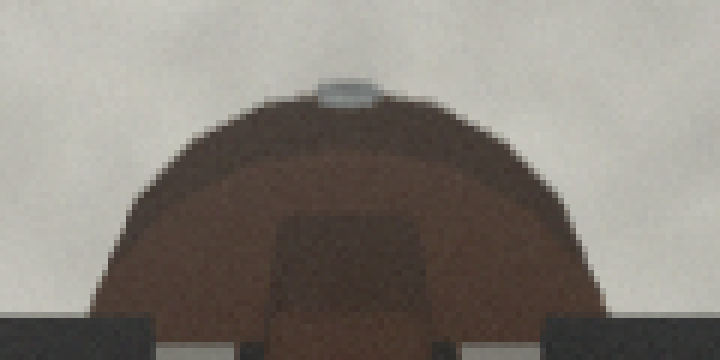

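```bash
python3 - <<'E'
from h import *
rs=[]
for n,(x,y,w,h) in(('top',(345,190,40,40)),('side',(315,160,36,30))):
    im=cv2.imread(f'pics/{n}0.png')[y:y+h,x:x+w];hsv=cv2.cvtColor(im,cv2.COLOR_BGR2HSV)
    m=((hsv[...,0]>10)&(hsv[...,0]<32)&(hsv[...,1]>100)).astype(np.uint8)
    cs=max(cv2.findContours(m,0,1)[0],key=cv2.contourArea);c=cv2.minAreaRect(cs);mm=cv2.moments(m,True);px=[mm['m10']/mm['m00']+x,mm['m01']/mm['m00']+y]
    print(n,c,px,onplane(n,[px],89.5));rs.append(ray(n,[px]))
print(tri(rs))
# pot from wrist: flange/body check
print(proj('top',[[561.9,-140.2,89.5],[562.5,-141.7,89.5]]),proj('side',[[561.9,-140.2,89.5],[562.5,-141.7,89.5]]))
E
```

```text
top ((23.0, 19.0), (6.0, 6.0), 0.0) [367.7894736842105, 209.23684210526315] [[ 562.87832131 -138.87101      89.5       ]]
side ((18.0, 10.0), (6.0, 8.0), 90.0) [333.08, 169.98] [[ 561.3970441  -135.17834661   89.5       ]]
(array([ 563.04714658, -139.19430174,   86.4702249 ]), [np.float64(0.010115985754377001), np.float64(0.010115985754128367)])
[[368.23910382 209.55605235]
 [368.73468776 209.35136049]] [[333.66699511 168.9727651 ]
 [333.68833726 168.6293153 ]]
```

```bash
cat >> h.py <<'E'
def F(n=6):
    a=[];
    for i in range(n):
        s=bot.read_state();a.append(np.r_[s['contact_force'],s['moment'],s['tcp_pos']]);bot.pause(0.01)
    return np.mean(a,0),s
E
python3 - <<'E'
from h import *
q=down(np.radians(140.5));c=np.array([562.2,-140.9,0])
bot.move_ptp(c+[0,0,125],q);bot.pause(0.2)
f0,s=F(15);np.save('f0.npy',f0);print(f0.round(2),s['t'],s['joint_pos'])
for z in(112,109,107,105.5,104):
    bot.line_to(c+[0,0,z],velocity=40);f,s=F()
    d=f-f0;print(z,d[:6].round(2),f[6:].round(2),round(s['t'],2))
    if np.linalg.norm(d[:3])>6:break
snap('side','s4.png');snap('wrist','w4.png')
E
```

```text
[ 2.0000e-02 -3.0000e-02 -1.2700e+00  4.0000e-02  5.0000e-02  1.0000e-02
  5.6307e+02 -1.4035e+02  1.2547e+02] 10.35 [ 9.25026270e-02  2.89703190e-01 -3.37411028e-01  3.05280875e-05
 -9.43003657e-01 -7.81120088e-01]
112 [-0.11 -0.11  0.52 -0.02 -0.03  0.  ] [ 562.1  -140.96  111.71] 10.88
109 [-0.29  0.3   0.08 -0.01 -0.03  0.  ] [ 562.12 -140.91  108.93] 11.18
107 [ 0.15 -0.02  0.41 -0.    0.   -0.  ] [ 562.13 -140.9   106.92] 11.47
105.5 [-0.14 -0.15  0.29  0.01 -0.01 -0.  ] [ 562.14 -140.9   105.42] 11.78
104 [ 0.05  0.42  0.44 -0.02 -0.02 -0.02] [ 562.12 -140.91  103.89] 12.07
```

```bash
python3 - <<'E'
from h import *
c=np.array([562.2,-140.9,0]);f0=np.load('f0.npy')
for z in(103,102,101.2,100.5,99.5,98.5,97.5,96.8):
    bot.line_to(c+[0,0,z],velocity=30);f,s=F()
    d=f-f0;print(z,d[:6].round(2),f[6:].round(2),round(s['t'],2))
    if np.linalg.norm(d[:3])>5:break
snap('side','s4.png');snap('wrist','w4.png')
E
```

```text
103 [-0.06  0.01  0.5  -0.02 -0.02 -0.  ] [ 562.16 -140.9   102.94] 12.47
102 [ 0.03 -0.1   0.29 -0.03 -0.02 -0.  ] [ 562.17 -140.89  101.94] 12.78
101.2 [-0.06 -0.04  0.16 -0.    0.   -0.01] [ 562.17 -140.9   101.15] 13.07
100.5 [ 0.17  0.35  0.23 -0.02  0.   -0.04] [ 562.17 -140.9   100.46] 13.38
99.5 [ 0.27 -0.02  0.43  0.   -0.03  0.  ] [ 562.16 -140.89   99.43] 13.68
98.5 [ 0.09 -0.36  0.45 -0.04 -0.02 -0.01] [ 562.15 -140.91   98.43] 13.97
97.5 [ 0.15  0.16  0.67 -0.01 -0.06 -0.03] [ 562.25 -140.91   97.5 ] 14.28
96.8 [-1.01  0.73  4.39  0.19  0.45 -0.01] [ 562.3  -140.91   97.1 ] 14.57
```

View pics/w4.png

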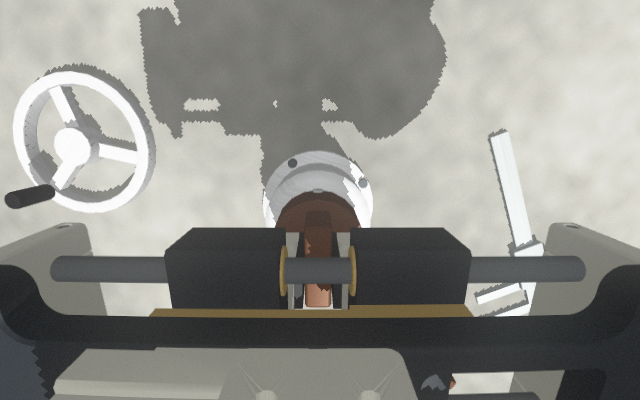

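```bash
python3 - <<'E'
from h import *
c=np.array([562.2,-140.9,0]);f0=np.load('f0.npy')
for z in(95,93,91.5,90.2,89.6,89,88.4):
    bot.line_to(c+[0,0,z],velocity=25);f,s=F()
    d=f-f0;print(z,d[:6].round(2),f[6:].round(2),round(s['width'],2),round(s['t'],2))
    if d[2]>13 or np.hypot(d[0],d[1])>5 or f[8]<89.6:break
E
```

```text
95 [-1.32  0.59  5.53  0.23  0.52  0.  ] [ 562.3  -140.92   95.12] 13.71 14.97
93 [-1.63  1.    7.66  0.32  0.75 -0.02] [ 562.32 -140.94   93.26] 13.65 15.28
91.5 [-2.3   0.64  9.34  0.38  0.92 -0.01] [ 562.33 -140.94   91.91] 13.99 15.57
90.2 [-2.680e+00  1.120e+00  1.008e+01  4.700e-01  1.050e+00 -1.000e-02] [ 562.36 -140.94   90.77] 14.0 15.88
89.6 [-3.    1.5  10.42  0.5   1.15 -0.04] [ 562.37 -140.94   90.25] 13.53 16.18
89 [-3.19  1.41 10.81  0.53  1.2  -0.02] [ 562.37 -140.94   89.71] 13.66 16.48
88.4 [-3.25  1.13 11.41  0.55  1.26 -0.02] [ 562.38 -140.95   89.18] 13.82 16.77
```

```bash
python3 - <<'E'
from h import *
c=np.array([562.2,-140.9,0]);f0=np.load('f0.npy')
y0=140.5;p=c+[0,0,88.4]
for dy in(5,10,15,20,25,29,32,34,35,36,37,38,39,40,41):
    bot.line_to(p,velocity=25,ori=down(np.radians(y0-dy)));f,s=F(4)
    d=f-f0;M=R.from_quat(s['eef_rot']).as_matrix();a=np.degrees(np.arctan2(M[1,1],M[0,1]))
    print(dy,round(y0-a,2),d[:6].round(2),f[6:].round(2),round(s['width'],2),round(s['t'],2))
    if d[2]>15 or np.hypot(d[0],d[1])>7 or abs(d[5])>0.15:break
E
```

```text
5 5.0 [-2.09  0.62 11.13  0.27  0.85 -0.05] [ 562.84 -141.05   89.38] 14.05 17.06
10 9.99 [-1.85  0.63 11.24  0.11  0.66 -0.05] [ 563.15 -141.1    89.49] 13.78 17.34
15 14.99 [-1.24  0.24 11.23  0.05  0.45 -0.05] [ 563.36 -141.13   89.58] 14.11 17.62
20 19.98 [-1.110e+00  4.000e-01  1.087e+01 -1.000e-02  3.500e-01 -6.000e-02] [ 563.48 -141.15   89.62] 13.71 17.91
25 24.98 [-0.47 -0.4  11.   -0.04  0.25 -0.05] [ 563.59 -141.16   89.66] 13.68 18.19
29 28.98 [-0.8  -0.39 11.23 -0.06  0.21 -0.04] [ 563.63 -141.15   89.67] 14.06 18.48
32 31.98 [-0.7  -0.12 10.99 -0.12  0.17 -0.05] [ 563.65 -141.16   89.69] 13.41 18.76
34 33.97 [-0.18 -0.51 10.75 -0.11  0.19 -0.03] [ 563.68 -141.18   89.7 ] 13.99 19.04
35 34.97 [-0.26 -0.33 10.8  -0.12  0.19  0.03] [ 563.68 -141.17   89.7 ] 13.86 19.32
36 35.96 [-0.95 -0.48 10.88 -0.13  0.19 -0.02] [ 563.68 -141.18   89.7 ] 13.69 19.61
37 36.96 [-0.13 -0.28 10.97 -0.13  0.18  0.  ] [ 563.69 -141.17   89.7 ] 13.44 19.89
38 37.96 [-0.83 -0.04 11.35 -0.13  0.16  0.02] [ 563.68 -141.18   89.7 ] 14.04 20.18
39 38.96 [-0.72 -0.07 10.92 -0.1   0.22  0.04] [ 563.65 -141.16   89.7 ] 14.06 20.46
40 39.95 [-0.7   0.29 11.09  0.04  0.34  0.14] [ 563.57 -141.12   89.69] 13.78 20.74
41 40.93 [-1.29  0.39 11.4   0.19  0.5   0.3 ] [ 563.45 -141.07   89.67] 13.58 21.02
```

```bash
python3 - <<'E'
from h import *
c=np.array([562.2,-140.9,0]);f0=np.load('f0.npy')
q=down(np.radians(140.5-40.3));c=np.array([562.9,-141.0,0])
for z in(88.6,90,91.5,92.5,93.1,93.5,93.9,94.2):
    bot.line_to(c+[0,0,z],velocity=25,ori=q);f,s=F(5)
    d=f-f0
    print(z,d[:6].round(2),f[6:].round(2),round(s['width'],2),round(s['t'],2))
    if d[2]<1.0:break
E
```

```text
88.6 [-2.78  1.05 11.73  0.44  0.96  0.16] [ 563.54 -141.1    89.66] 13.97 21.32
90 [-2.75  1.24 12.33  0.56  1.03  0.12] [ 563.51 -141.06   91.05] 13.46 21.61
91.5 [-2.29  1.26 11.67  0.51  0.94  0.13] [ 563.5  -141.06   92.45] 13.61 21.9
92.5 [-1.65  0.95  9.57  0.39  0.58  0.14] [ 563.49 -141.04   93.19] 13.7 22.19
93.1 [-0.82  0.58  7.53  0.24  0.15  0.14] [ 563.44 -141.02   93.47] 13.65 22.48
93.5 [ 1.43 -0.15  4.47 -0.01 -0.48  0.12] [ 563.4  -141.02   93.6 ] 13.62 22.77
93.9 [ 3.24 -0.61  0.54 -0.29 -1.41  0.13] [ 563.3  -140.98   93.76] 13.65 23.07
```

```bash
python3 - <<'E'
from h import *
f0=np.load('f0.npy')
c=np.array([563.3,-141.0,93.8])
bot.line_to(c,velocity=25);f,s=F(5);print((f-f0)[:6].round(2),f[6:].round(2))
bot.move_gripper(45);f,s=F(5);print((f-f0)[:6].round(2),f[6:].round(2),s['width'])
bot.line_to(c+[0,0,70],velocity=100)
yaw=np.radians(100.2);X=np.array([-np.sin(yaw),np.cos(yaw),0]);Y=np.array([np.cos(yaw),np.sin(yaw),0])
p=np.array([563,-141,180])-75*X
bot.line_to(p+40*Y,velocity=200);snap('wrist','e1.png')
bot.line_to(p-40*Y,velocity=200);snap('wrist','e2.png');snap('side','e3.png')
print(bot.read_state()['t'])
a=[]
for f in('e1','e2'):
    u=proj('wrist',[563,-141,100],load(f+'.png'))[0];x,y=(u-[50,60]).astype(int);y=max(y,0);print(x,y)
    a.append(cv2.resize(cv2.imread(f'pics/{f}.png')[y:y+120,x:x+100],(400,480),interpolation=cv2.INTER_NEAREST))
cv2.imwrite('pics/ec.png',np.hstack(a))
im=cv2.imread('pics/e3.png')[130:230,270:400];cv2.imwrite('pics/e3c.png',cv2.resize(im,None,fx=5,fy=5,interpolation=cv2.INTER_CUBIC))
E
```

```text
[ 2.55 -0.23  1.3  -0.21 -1.15  0.08] [ 563.34 -140.98   93.75]
[ 0.13 -0.02  1.12 -0.04 -0.07 -0.  ] [ 563.28 -140.99   93.8 ] 45.062146101862076
26.2833
216 60
318 61
```

View pics/ec.png

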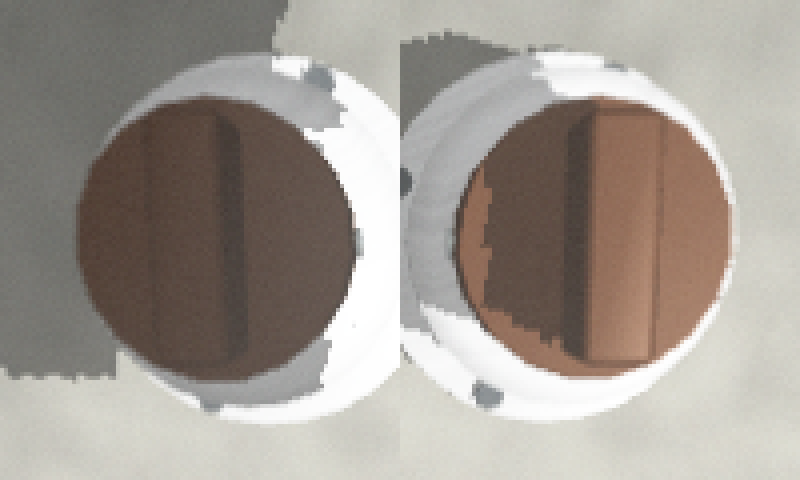

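View pics/e3c.png

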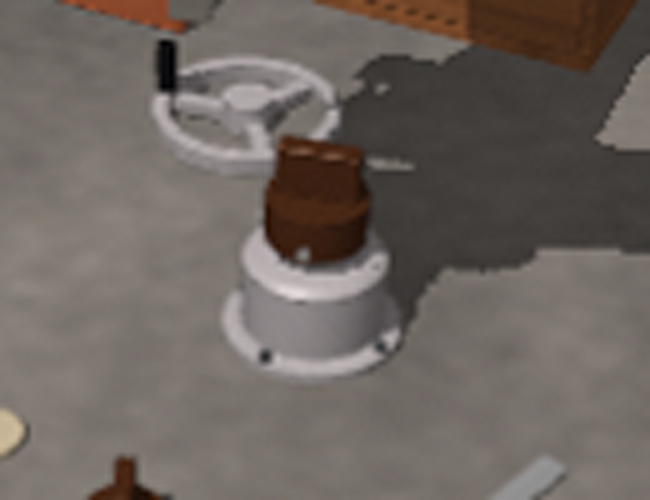

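```bash
python3 - <<'E'
from h import *
A=np.array([[145,112],[217,112],[219,358],[149,358]])/4+[216,60]
B=np.array([[197,112],[262,112],[254,360],[186,360]])/4+[318,61]
s1,s2=load('e1.png'),load('e2.png');P=[]
for a,b in zip(A,B):
    p,r=tri([ray('wrist',[a],s1),ray('wrist',[b],s2)]);P.append(p);print(p.round(1),r[0].round(2))
P=np.array(P);d=(P[0]+P[1]-P[2]-P[3])/2;print(P.mean(0),np.linalg.norm(d),np.degrees(np.arctan2(d[1],d[0])))
E
```

```text
[ 542.5 -150.2  122.5] 0.02
[ 540.  -138.2  119.3] 0.06
[ 582.8 -130.9  125.2] 0.24
[ 584.9 -143.4  126. ] 0.25
[ 562.54367629 -140.65325728  123.24676637] 43.44725044703364 -170.593381741628
```

```bash
python3 - <<'E'
from h import *
bot.pause(0.3);snap('side','e4.png');snap('top','e5.png');s=bot.read_state();print(s['t'],s['contact_force'])
bot.close_job()
E
```

```text
26.6833 [-0.65612063 -0.79211605  0.26714717]
the job is handed in; nothing more can be done
```

View pics/e4.png

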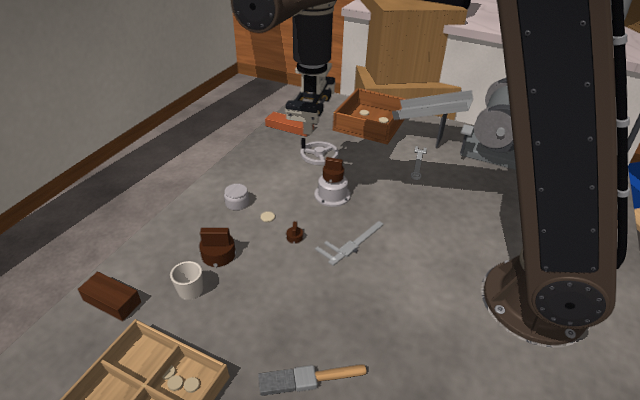

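The middle-sized cap is on the pot and all but one of my checks say it is locked. I handed the job in at 26.7 s with the gripper clear.

**What I did**
- I gripped the cap by its bar and lined its pins up with the notches I had measured, turning it in the air. The pins went straight in when I lowered it, so no turning on the collar was needed.
- I pressed down to a rim height of about 59 mm, which took about 11.4 N.
- I twisted clockwise to the solid stop at about 40°, with at most 0.30 N m.
- I let it rise and opened the gripper. The highest upward force I read was 12.3 N.

**What the last checks showed**
- **In the catches:** as I let it up, the push dropped to about 0.5 N at a rim height of about 63.7 mm. The spring alone would still push about 7.5 N there, so the catches are holding it.
- **Still turned:** after release the bar was at about 9.5°, against about 10° when gripped, so it did not turn back.
- **In place:** in the final side picture the cap looks level on the neck at (333,170), and the other items look unmoved.

**What disagreed**
- **Height from pictures:** two wrist views put the bar top at 123 mm where a locked cap should be at 120.5 mm. That method is only good to about 3 mm, so it cannot tell locked from unlocked. I relied on the force drop and the turned angle instead.
- **Pot position:** the wrist view and the top and side views differed by 1 to 2 mm. The cap still went on without snagging.

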